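# Load the sloped sample rack

## Robot

A 7-joint arm with a two-finger parallel gripper is mounted at the origin on the work surface; the furniture and walls round the work are solid. World frame = base frame: x ahead of the robot, y to its left, z up, the work surface at z = 0. Lengths are in m, angles in rad, forces in N, time in s.
With the tool pointing down it reaches from about 0.425 to 0.875 m from the base axis. Payload 4.7 kg.
Tool frame: the origin (TCP) lies at the very end of the fingers, on their centre line; the grasp point (between the pads) lies 19 mm behind it; z points along the fingers, y is the line along which they close (so a half turn about z gives the same grasp; the last joint's range is limited). The gripper opens to 87 mm and grips with 3 to 60 N. Pads are 19 mm wide; open, the fingers measure 117 mm over their backs; the gripper's body (75 mm by 190 mm) begins 51 mm behind the grasp point.
Start: joints at [1.231, 0.321, -0.07, 1.45, 0.023, 1.371, -0.057], TCP at [0.225, -0.61, 0.223] pointing down, gripper open.
Joint ranges: [-2.86, 2.86], [-0.3, 2.09], [-1.38, 1.24], [0.06, 2.45], [-1.56, 4.7], [0.09, 2.05], [-2.69, 2.69]. Speed limits (rad/s): [2.57, 2.57, 3.14, 3.14, 3.14, 3.14, 3.14].

## Interface

Orientations are given as a rotation vector (axis times angle).
In Python, from bench import get_state, get_image, get_calibration, close_job gives the robot as it stands.
- The arm moves only by the shell command python3 -m crank 'ROWS' [FORCE]. ROWS is JSON, a list of rows, each a list of 5 numbers: the opening, from 0 (shut) to 1 (fully open), then the shift along the world's x, y, z in units of 0.2 m (1.0 is 0.2 m), then the turn about the world's z in units of 2 pi rad (1.0 is 2 pi rad). A call has 1 to 5 rows; each row is the pose to reach, as a shift and turn from the pose commanded when the call began, turning the shorter way round; what a row does not reach only later rows make up. A row lasts 1/8 s, in which the tool goes at most 62.5 mm and 10.7 degrees, less where a joint would pass 70% of its speed; a pose out of reach is approached as far as the arm can. A call with a number of a shift or a turn outside -1 to 1 is refused whole. A call with a gripper value outside its range is refused whole. The fingers move at their own pace and stop on an object; FORCE is the grip in N (left out, the last holds). Time passes only in rows, so rows that repeat a pose let the fingers close. It gives the time, the measured TCP pose, the force, the opening and the grip force at its end, in the units of the state.
- get_state(): the state, without advancing time (a new reading comes with each control period).
- get_image(name): name is "scene" or "side" or "wrist"; returns the picture (384x512x3 uint8, red, green, blue); there is no depth.
- get_calibration(name): a dict with "fovy" (degrees; the focal length in pixels is half the picture's height over the tangent of half this angle, whatever the lens; pixels are square), "cx", "cy" (the principal point, pixels), "R" (3x3) and "t" (3): a world point X has camera coordinates R X + t. Camera axes: x right, y down, z forward; pixel columns grow to the right and rows downward; lengths in m; the calibration is good to about 2 mm. A picture is of the moment at which its call begins: read the wrist's pose just before it. get_calibration takes no time and is no camera call; for the wrist camera it gives the pose at the moment of the call.
- close_job(): hands the job in; it is judged then, once.
The state is a dict: "time": time; "joint_positions": joint angles; "qd": joint speeds; "joint_torque": joint torques, N m; "position": TCP position; "tool_rot": TCP orientation; "ft_force": force on the tool from outside, world axes, zero at the start; "torque": the same for the moment, N m; "grip_width": opening from 0.0 (shut) to 1.0 (fully open); "grip_force": force on a finger pad.
Only numpy, scipy, OpenCV 4.12 (cv2) and the standard library are available. Lean on these libraries where they do the work, as an engineer would, in place of code of your own. Each camera call takes 0.05 s, during which the arm holds its last target. There are 200 camera calls.

## Task

Load the material samples into the sloped rack: slide the pale ash block that lies on its deck, the dark walnut block and the aluminium plate each down a lane of its own, until each lies flat on the slope and rests against the stop at the bottom. The aluminium plate belongs in the lane with the low red gauge bar, the two wooden blocks in the lanes with the high steel bars, one each. Leave the tin, the eraser and the small terrazzo tile where they are.

Things in the scene. Friction and masses are not known exactly. Their poses are not given: they have to be found in the camera images.
- rack: grey sample rack: a flat open deck, 125 x 192 mm, top 46 mm above the table. Origin on the table under the middle of the deck's far edge; the deck covers x = -125 to 0 mm. Past that edge three parallel lanes slope down towards +x, side by side at 64 mm pitch, in an order that changes. Wood and metal stay where they are left on the slope and must be pushed all the way. Fixed
- lane_a: wide lane, steel gauge bar. Origin: on the table, under the middle of the lane's top edge (level with the deck's edge); x down the lane (level), y left, z up. Floor falls 14 degrees (0.244 rad) for 150 mm along the slope, to a square stop 24 mm high. Inner width 50 mm. Cheeks on both sides, tops 10 mm above the deck: flared 61 to 50 mm from x = -15 to 19, then straight to 55 mm
- lane_b: wide lane, the same as lane_a in every way. Side walls past the cheeks are 12 mm high. In every lane a piece pushed off the deck tips on to the slope once its middle is past the top edge and nothing holds its rear end down; if it stays level it runs into the gauge bar, so ease off for a moment there, then push on along the slope
- lane_low: low lane, red gauge bar: origin, axes, slope, stop and cheeks as lane_a, but inner width 46 mm and only 12.5 mm clear under the bar, so only the plate passes
- lane_a_home (a point): where a wooden block's centre is when home in lane_a: x = 103, y = 0, z = 30 mm in the lane's frame. The gauge bar (10 mm wide, 5 mm thick) crosses the lane 73 to 83 mm down the slope with 25 mm clear below it, square to the floor: a block has to slide in under it, and when home sticks out 15 mm up the slope from the bar
- lane_b_home (a point): the same point of lane_b, which has the same bar
- lane_low_home (a point): where the plate's centre is when home in lane_low: x = 103, y = 0, z = 25 mm in the lane's frame; it then sticks out 13 mm up the slope from the red bar, which crosses at 73 to 83 mm down the slope
- ash_c (a point): pale ash block, 92 x 45 x 18 mm, 55 g, lying flat on the deck in front of lane_a, not quite straight; point at its centre; x along its length, z up out of its face
- walnut_c (a point): dark walnut block, 92 x 45 x 18 mm, 55 g, lying flat on the table; point at its centre; x along its length, z up out of its face
- alu_c (a point): aluminium plate, 90 x 40 x 8 mm, 80 g, lying flat on the table; point at its centre; x along its length, z up out of its face
- desk_phone: fixed desk phone behind the work, 198 x 205 mm, up to 140 mm high with its handset; origin at the middle of its underside. Go over or round it. Other fixed equipment, up to 95 mm high, stands along the back and the sides of the table
- tin_c (a point): round pin tin with a green lid, diameter 64, height 28 mm, on the table, to be left alone; point at its centre
- rubber_c (a point): eraser in a blue sleeve, 44 x 23 x 13 mm, on the table, to be left alone; point at its centre
- terrazzo_c (a point): small speckled terrazzo tile, 42 x 42 x 12 mm, on the table, to be left alone; point at its centre
Mind the look-alikes: they are no part of the job. What is shaped like the part that bears ash_c but blue or purple is not meant.

How it is judged:
At the end, for the whole second after the job is handed in: The aluminium plate lies in the low (red bar) lane, and the ash and walnut blocks lie one in each wide lane, either way round: each lies along the slope within about 3 degrees and is within 4 mm of the stop. The tin, eraser and terrazzo tile are within 20 mm of their starts (x of alu_c in the frame of lane_low above 0.0988 m and distance between alu_c and lane_low_home below 0.009 m and angle between alu_c's own z axis and vertical between 0.19 and 0.3 rad and ((x of ash_c in the frame of lane_a above 0.0991 m and distance between ash_c and lane_a_home below 0.009 m and angle between ash_c's own z axis and vertical between 0.19 and 0.3 rad and x of walnut_c in the frame of lane_b above 0.0991 m and distance between walnut_c and lane_b_home below 0.009 m and angle between walnut_c's own z axis and vertical between 0.19 and 0.3 rad) or (x of ash_c in the frame of lane_b above 0.0991 m and distance between ash_c and lane_b_home below 0.009 m and angle between ash_c's own z axis and vertical between 0.19 and 0.3 rad and x of walnut_c in the frame of lane_a above 0.0991 m and distance between walnut_c and lane_a_home below 0.009 m and angle between walnut_c's own z axis and vertical between 0.19 and 0.3 rad))); the robot touches nothing.
It fails at once if the pin tin is moved by more than 20 mm (distance of tin_c from where it was at the start of the episode above 0.02 m).
It fails at once if the eraser is moved by more than 20 mm (distance of rubber_c from where it was at the start of the episode above 0.02 m).
It fails at once if the terrazzo tile is moved by more than 20 mm (distance of terrazzo_c from where it was at the start of the episode above 0.02 m).
It also fails if it takes over 72 s, if anything falls off the work surface, if the arm or the gripper's body presses on something with over 40 N, if the wrist force passes 120 N, or if a joint passes its speed limit or range.

## Working session

There is one attempt and no reset: what is moved stays moved. The work goes in short steps, Python scripts to look and compute and a shell command to move; the robot and the scene stay as the last step left them, time stands still between calls to the robot, and variables do not carry over. Pictures are saved under pics/ and viewed, at most 10 in all, crops included, and the job is handed in when it is done.

```bash
mkdir -p pics; ls; cat > h.py <<'E'
import numpy as np,cv2
from bench import get_state,get_image,get_calibration
def cal(n):
    c=get_calibration(n);c['f']=192/np.tan(np.radians(c['fovy'])/2);c['R']=np.array(c['R']);c['t']=np.array(c['t']);return c
def ray(c,uv,z):
    uv=np.atleast_2d(uv).astype(float)
    d=np.c_[(uv[:,0]-c['cx'])/c['f'],(uv[:,1]-c['cy'])/c['f'],np.ones(len(uv))]@c['R']
    o=-c['R'].T@c['t'];s=(z-o[2])/d[:,2];return o+d*s[:,None]
def proj(c,X):
    p=np.atleast_2d(X)@c['R'].T+c['t'];return np.c_[c['cx']+c['f']*p[:,0]/p[:,2],c['cy']+c['f']*p[:,1]/p[:,2]]
def snap(n,fn):
    c=cal(n);im=np.array(get_image(n));cv2.imwrite('pics/'+fn,im[:,:,::-1]);return c,im
E
python3 - <<'E'
from h import *
ims=[]
for n in ['scene','side']:
    c,im=snap(n,n+'0.png');ims.append(im);print(n,c)
print(get_state())
o=np.vstack(ims)[:,:,::-1]
cv2.imwrite('pics/a.png',cv2.resize(ims[0][:,:,::-1],(800,600)))
cv2.imwrite('pics/b.png',cv2.resize(ims[1][:,:,::-1],(800,600)))
E
```

```text
pics
scene {'fovy': 47.6451433503175, 'cx': 252.10267156951113, 'cy': 200.06307285886234, 'R': array([[-5.78484241e-01, -8.15693462e-01,  3.99829482e-04],
       [-5.85838238e-01,  4.15131309e-01, -6.96031289e-01],
       [ 5.67582190e-01, -4.02877367e-01, -7.18011340e-01]]), 't': array([0.31491487, 0.33618975, 1.13669597]), 'f': np.float64(434.8582187116748)}
side {'fovy': 54.63620127446541, 'cx': 259.12060117631245, 'cy': 188.60380745401264, 'R': array([[-0.99976431, -0.01775032,  0.01250028],
       [-0.02121922,  0.67717356, -0.73551731],
       [ 0.00459081, -0.7356092 , -0.6773906 ]]), 't': array([0.49498972, 0.05990905, 1.08265178]), 'f': np.float64(371.7050178571521)}
{'time': 0.1, 'joint_positions': array([ 1.2311258 ,  0.32171579, -0.07008837,  1.45154754,  0.02261535,
        1.37082004, -0.05690321]), 'qd': array([ 0.00051577, -0.00131011, -0.00152067, -0.00251708, -0.00016792,
        0.0006384 ,  0.00055757]), 'joint_torque': array([ 1.02140400e-04, -4.92569911e+01, -4.05691797e-01, -3.13397777e+01,
       -6.41673035e-02,  3.95473419e-02,  7.82141251e-05]), 'position': array([ 0.22496205, -0.60929659,  0.22159516]), 'tool_rot': array([-3.09093530e+00, -5.52564927e-01,  6.37551327e-04]), 'ft_force': array([-0.33810322, -0.26391554,  0.24667597]), 'torque': array([-0.01370496, -0.00743713, -0.02288605]), 'grip_force': 0.0, 'grip_width': 1.004646768298035}
```

View pics/a.png

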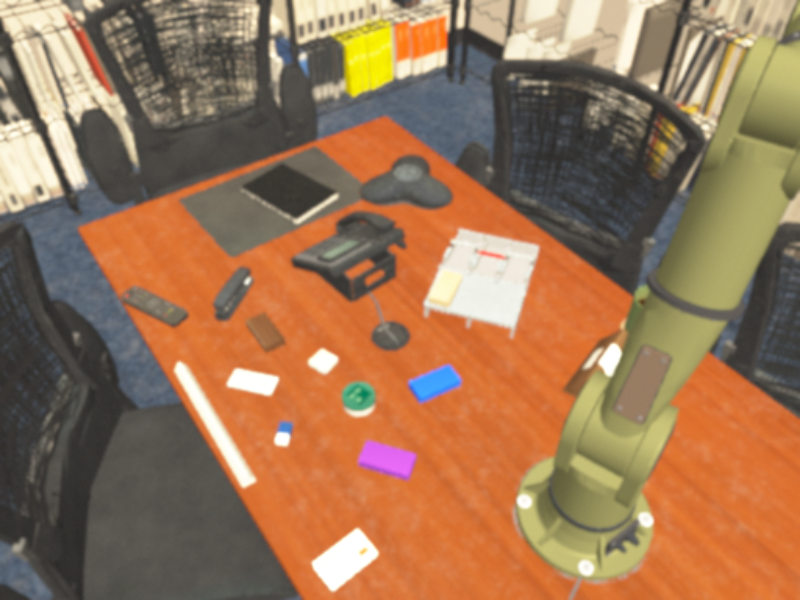

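View pics/b.png

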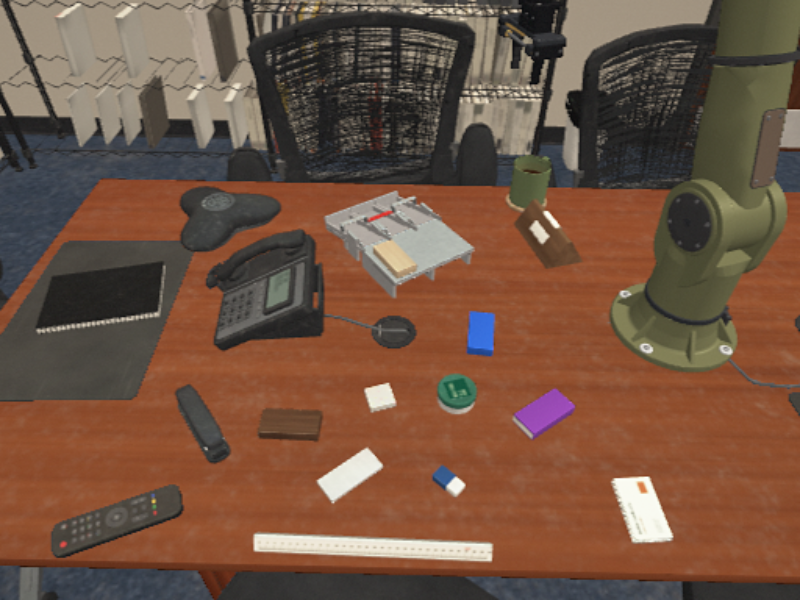

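The side view shows walnut at (291,424), the plate at (350,475), terrazzo at (380,397), tin at (457,393), eraser at (449,481), and ash on the rack at (394,258), all in 800x600 pixels. The blue (481,333) and purple (544,413) blocks are the look-alikes. Only the pale block on the rack's deck fits ash. The plain grey slab at (350,475) fits the plate: the envelope at (642,510) has print on it, and the terrazzo is square. I'll confirm this in crops.

```bash
python3 - <<'E'
from h import *
im=cv2.imread('pics/side0.png');s=cv2.imread('pics/scene0.png')
a=cv2.resize(im[115:195,200:310],(800,582),interpolation=cv2.INTER_CUBIC)
b=cv2.resize(im[240:330,150:310],(800,450),interpolation=cv2.INTER_CUBIC)
cv2.imwrite('pics/c1.png',a);cv2.imwrite('pics/c2.png',b)
E
```

```text
(no output)
```

View pics/c1.png

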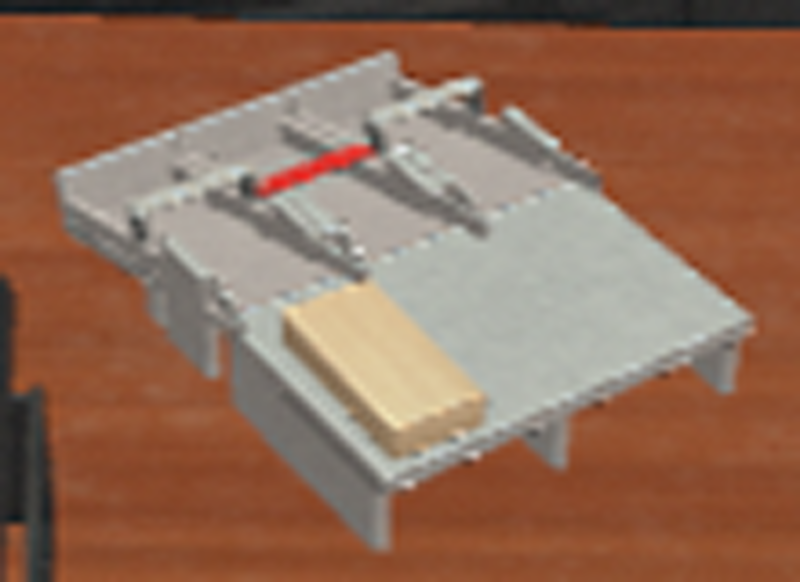

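View pics/c2.png

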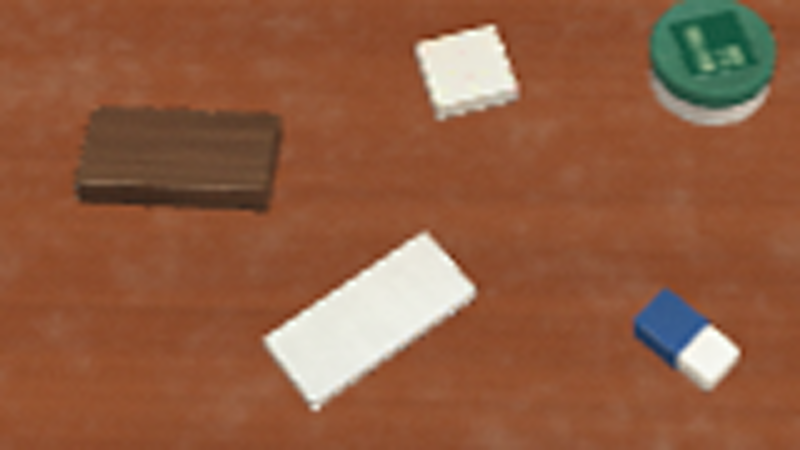

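The crops confirm it: pale ash on the deck at the left (lane_a); the red bar in the middle (lane_low); the free steel-bar lane on the right (lane_b). The plate is the plain pale slab at (370,320) in the second crop, and the walnut is at (180,155).

```bash
python3 - <<'E'
from h import *
c=cal('side')
s1=lambda p:np.array(p)/7.2727+[200,115]-[0.43,0.43]
s2=lambda p:np.array(p)/5+[150,240]-[.4,.4]
def rep(n,p,z):
    P=ray(c,p,z)[:,:2];r=cv2.minAreaRect((P*1000).astype(np.float32))
    print(n,P.mean(0).round(4),(P*1000).round(1).tolist(),'sides',[round(float(np.linalg.norm(P[i]-P[(i+1)%4]))*1000,1) for i in range(4)],
     'ang',[round(float(np.degrees(np.arctan2(*(P[(i+1)%4]-P[i])[::-1]))),1) for i in range(4)])
rep('ash',s1([(283,315),(372,280),(485,400),(395,430)]),.064)
rep('deck',s1([(240,315),(600,185),(753,320),(390,478)]),.046)
rep('wal',s2([(95,107),(283,117),(270,190),(78,185)]),.018)
rep('alu',s2([(425,232),(476,290),(315,403),(263,340)]),.008)
rep('ter',s2([(417,45),(493,28),(517,90),(438,110)]),.012)
print('tin',ray(c,s2((713,50)),.028),'rub',ray(c,s2((685,340)),.013))
# red bar ends, posts
print('red',ray(c,s1([(258,187),(375,150)]),.046))
print('phone',ray(c,np.array([(215,345),(322,330),(300,235),(212,275)])*.64,[.0,.0,.14,.1]))
E
```

```text
ash [ 0.519  -0.1158] [[562.0, -141.2], [525.2, -166.9], [476.2, -87.7], [512.5, -67.5]] sides [44.9, 93.1, 41.5, 88.8] ang [-145.1, 121.7, 29.0, -56.1]
deck [ 0.4698 -0.1641] [[582.5, -163.6], [423.3, -266.5], [359.4, -167.6], [514.2, -58.6]] sides [189.6, 117.7, 189.3, 125.3] ang [-147.1, 122.9, 35.2, -57.0]
wal [0.6678 0.24  ] [[714.2, 216.5], [621.2, 220.0], [622.2, 261.9], [713.4, 261.5]] sides [93.1, 42.0, 91.2, 45.1] ang [177.9, 88.6, -0.2, -89.0]
alu [0.5696 0.3201] [[548.1, 276.5], [522.7, 306.5], [590.5, 363.5], [617.1, 334.0]] sides [39.3, 88.6, 39.7, 89.8] ang [130.3, 40.1, -48.0, -140.2]
ter [0.5333 0.1829] [[559.2, 169.2], [520.7, 157.0], [507.1, 196.1], [546.0, 209.4]] sides [40.4, 41.3, 41.1, 42.3] ang [-162.5, 109.2, 18.8, -71.8]
tin [[0.40923261 0.18076055 0.028     ]] rub [[0.42788766 0.33214437 0.013     ]]
red [[ 0.58093629 -0.25928788  0.046     ]
 [ 0.52810343 -0.29100403  0.046     ]]
phone [[ 0.83230782  0.06999623  0.        ]
 [ 0.64668782  0.02744006  0.        ]
 [ 0.6869133  -0.07349584  0.14      ]
 [ 0.83602682 -0.00484702  0.1       ]]
```

```bash
python3 -m crank '[[1,0.5,1,0,0.148],[1,0.5,1,0,0.148],[1,0.5,1,0,0.148],[1,0.5,1,0,0.148],[1,0.5,1,0,0.148]]'; python3 -m crank '[[1,0.5,1,0,0.137],[1,0.5,1,0,0.137],[1,0.5,1,0,0.137],[1,0.5,1,0,0.137],[1,0.5,1,0,0.137]]' 40;python3 -m crank '[[1,0.365,0.6,0,0],[1,0.365,0.6,0,0],[1,0.365,0.6,0,0],[1,0.365,0.6,0,0]]'
python3 - <<'E'
from h import *
c,im=snap('wrist','w1.png');print(get_state()['position'],get_state()['tool_rot'])
v=cv2.resize(im[:,:,::-1],(800,600))
cv2.imwrite('pics/w1b.png',v)
E
```

```text
time: 0.72
position: [0.3274, -0.4062, 0.2226]
tool_rot: [-2.505, -1.896, -0.001]
ft_force: [0.4, -0.1, -0.0]
grip_width: 1.0
grip_force: 0.0
time: 1.35
position: [0.4266, -0.206, 0.2225]
tool_rot: [-1.487, -2.767, -0.001]
ft_force: [-0.3, -0.6, -0.1]
grip_width: 0.995
grip_force: 0.0
time: 1.85
position: [0.4981, -0.0891, 0.2222]
tool_rot: [-1.498, -2.76, 0.0]
ft_force: [-0.4, -1.1, -0.4]
grip_width: 0.998
grip_force: 0.0
[ 0.49755536 -0.09078273  0.22214517] [-1.50231735e+00 -2.75816534e+00  1.58769792e-03]
```

View pics/w1b.png

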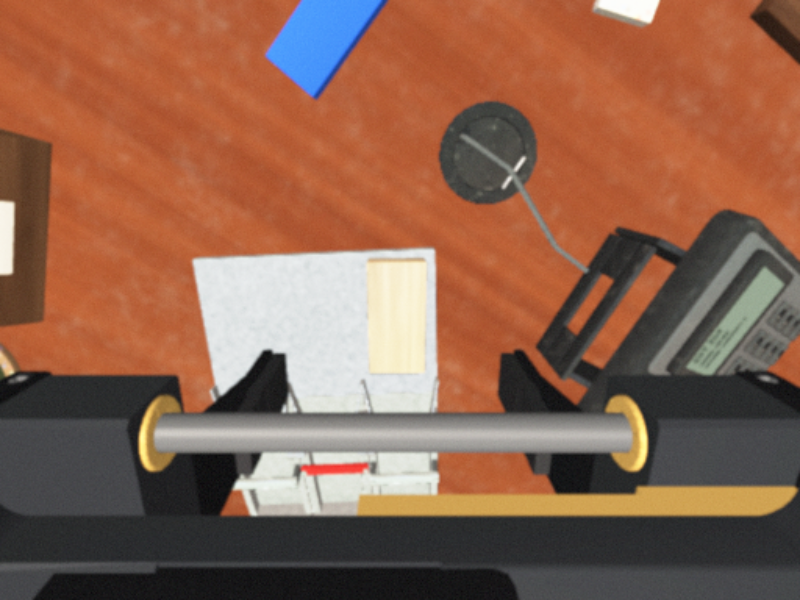

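The wrist view shows the deck corners at (193,258) and (435,248), the ash at (367..426, 260..374), and the red bar at (302..368, 467).

```bash
python3 - <<'E'
from h import *
c=cal('wrist')
q=lambda p:np.array(p)*.64-.2
for n,p,z in [('deck',[(193,258),(435,248)],.046),('ash',[(367,261),(426,261),(424,374),(369,372)],.064),('red',[(302,470),(368,467)],.0441)]:
    P=ray(c,q(p),z)[:,:2];d=np.diff(P,axis=0)
    print(n,P.round(4).tolist(),P.mean(0).round(4),np.degrees(np.arctan2(d[:,1],d[:,0])).round(1),(np.linalg.norm(d,axis=1)*1000).round(1))
E
```

```text
deck [[0.3586, -0.1659], [0.5144, -0.0561]] [ 0.4365 -0.111 ] [35.2] [190.7]
ash [[0.474, -0.0899], [0.5111, -0.066], [0.562, -0.1442], [0.5236, -0.1668]] [ 0.5177 -0.1167] [  32.8  -56.9 -149.5] [44.1 93.3 44.6]
red [[0.5286, -0.295], [0.5784, -0.2589]] [ 0.5535 -0.2769] [35.9] [61.5]
```

```bash
python3 -m crank '[[1,0.01,0,-0.3,0],[1,0.01,0,-0.6,0],[1,0.01,0,-0.8,0],[0.9,0.01,0,-0.865,0],[0.8,0.01,0,-0.865,0]]' 30; python3 -m crank '[[0.3,0,0,0,0],[0.3,0,0,0,0],[0.3,0,0,0,0],[0.3,0,0,0,0]]'
```

```text
time: 2.52
position: [0.4999, -0.0913, 0.0497]
tool_rot: [-1.505, -2.757, 0.001]
ft_force: [0.5, 0.5, 0.2]
grip_width: 0.866
grip_force: 0.0
time: 3.02
position: [0.5008, -0.0898, 0.0504]
tool_rot: [1.501, 2.758, 0.0]
ft_force: [-1.0, 0.4, 3.8]
grip_width: 0.51
grip_force: 29.9
```

```bash
python3 -m crank '[[0.3,0,0,0.025,0.006],[0.3,0.11,-0.158,0.025,0.006],[0.3,0.18,-0.26,0.025,0.006],[0.3,0.221,-0.316,0.02,0.006],[0.3,0.221,-0.316,0.005,0.006]]'; python3 -m crank '[[0.62,0,0,0,0],[0.62,0,0,0,0],[0.62,0,0,0,0],[0.62,0,0,0.1,0],[0.7,-0.115,0.163,0.3,0]]'
python3 - <<'E'
from h import *
c,im=snap('side','s1.png');cv2.imwrite('pics/s1b.png',cv2.resize(im[115:195,200:310,::-1],(800,582),interpolation=cv2.INTER_CUBIC))
E
```

```text
time: 3.65
position: [0.5445, -0.1533, 0.0503]
tool_rot: [-1.451, -2.786, -0.0]
ft_force: [-1.9, -5.2, 24.4]
grip_width: 0.514
grip_force: 29.9
time: 4.28
position: [0.5213, -0.1221, 0.1111]
tool_rot: [-1.455, -2.783, -0.001]
ft_force: [-0.5, -0.5, 0.6]
grip_width: 0.66
grip_force: 0.0
```

View pics/s1b.png

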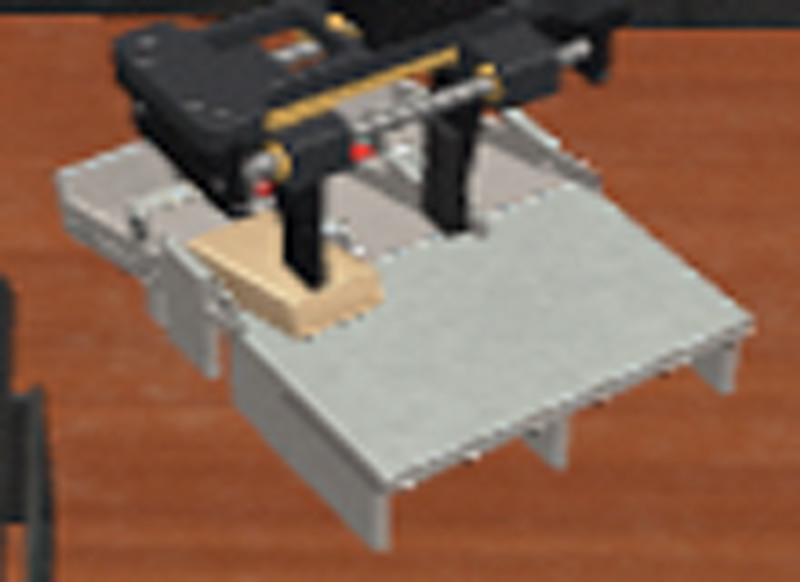

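Ash has its nose in the lane and the fingers are clear of it. Next I close the fingers, go down behind it and push.

```bash
python3 -m crank '[[0,0,0,0,0],[0,0,0,-0.1,0],[0,0,0,-0.2,0],[0,0,0,-0.31,0],[0,0,0,-0.31,0]]'; python3 -m crank '[[0,0.029,-0.041,0,0],[0,0.058,-0.082,0,0],[0,0.086,-0.123,0,0],[0,0.11,-0.155,0,0],[0,0.08,-0.114,0,0]]'; python3 -m crank '[[0,0,0,0,0],[0,0.043,-0.061,0,0],[0,0.072,-0.102,0,0],[0,0.101,-0.143,0,0],[0,0.115,-0.163,0,0]]'
```

```text
time: 4.95
position: [0.5213, -0.1211, 0.0478]
tool_rot: [-1.45, -2.786, 0.0]
ft_force: [-0.8, 0.7, -0.1]
grip_width: 0.217
grip_force: 0.0
time: 5.58
position: [0.5378, -0.1442, 0.0486]
tool_rot: [1.453, 2.785, 0.001]
ft_force: [-0.5, 0.1, 0.4]
grip_width: 0.004
grip_force: 0.0
time: 6.2
position: [0.5608, -0.1767, 0.0484]
tool_rot: [1.451, 2.786, 0.0]
ft_force: [0.5, 0.7, 0.1]
grip_width: 0.004
grip_force: 0.1
```

```bash
python3 -m crank '[[0,0.029,-0.041,-0.008,0],[0,0.058,-0.082,-0.02,0],[0,0.086,-0.123,-0.033,0],[0,0.101,-0.143,-0.038,0],[0,0.115,-0.163,-0.045,0]]'; python3 - <<'E'
from h import *
print(get_state()['ft_force'])
c,im=snap('side','s2.png');cv2.imwrite('pics/s2b.png',cv2.resize(im[115:195,200:310,::-1],(800,582),interpolation=cv2.INTER_CUBIC))
E
```

```text
time: 6.82
position: [0.5835, -0.2084, 0.0394]
tool_rot: [-1.449, -2.787, -0.0]
ft_force: [-1.1, 0.3, 1.4]
grip_width: 0.002
grip_force: 0.3
[-1.07719496  0.25938802  1.37250121]
```

View pics/s2b.png

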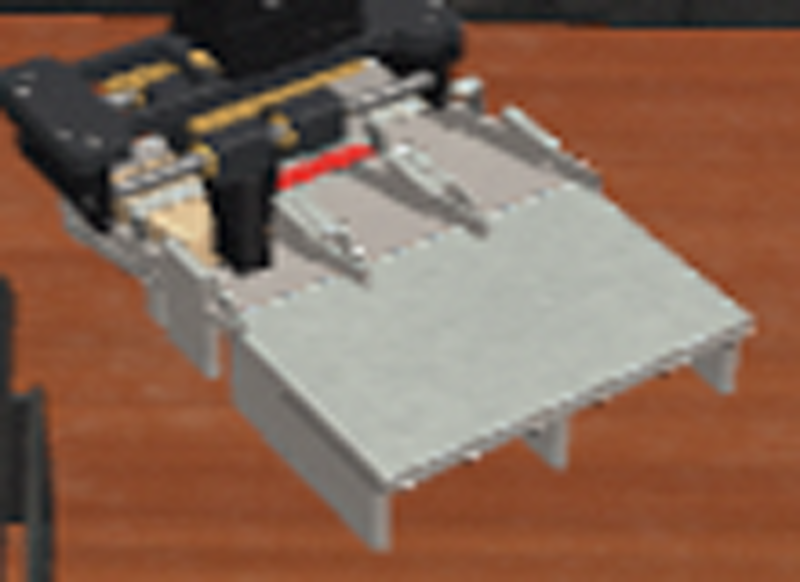

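It is going in under the bar. Now I push gently until it meets the stop.

```bash
python3 -m crank '[[0,0.0115,-0.0163,-0.005,0],[0,0.0115,-0.0163,-0.005,0]]';python3 -m crank '[[0,0.006,-0.008,-0.002,0],[0,0.006,-0.008,-0.002,0]]';python3 -m crank '[[0,0.006,-0.008,-0.002,0],[0,0.006,-0.008,-0.002,0]]'
```

```text
time: 7.12
position: [0.5857, -0.2119, 0.0386]
tool_rot: [1.45, 2.787, -0.0]
ft_force: [0.8, 0.2, -0.9]
grip_width: 0.008
grip_force: 0.0
time: 7.38
position: [0.5869, -0.2133, 0.0382]
tool_rot: [1.45, 2.787, -0.0]
ft_force: [0.1, 0.2, 0.1]
grip_width: 0.008
grip_force: 0.0
time: 7.62
position: [0.5877, -0.2142, 0.0378]
tool_rot: [-1.449, -2.786, -0.0]
ft_force: [-1.6, 1.4, 1.6]
grip_width: 0.003
grip_force: 1.6
```

```bash
python3 -m crank '[[0,0.006,-0.008,-0.002,0],[0,0.006,-0.008,-0.002,0]]'|grep ft;python3 -m crank '[[0,0.006,-0.008,-0.002,0],[0,0.006,-0.008,-0.002,0]]'|grep ft;python3 -m crank '[[0,0.006,-0.008,-0.002,0],[0,0.006,-0.008,-0.002,0]]'
```

```text
ft_force: [-6.7, 4.5, 7.2]
ft_force: [-10.1, 7.4, 11.7]
time: 8.38
position: [0.5882, -0.2147, 0.0375]
tool_rot: [-1.442, -2.779, -0.001]
ft_force: [-14.5, 10.8, 17.6]
grip_width: 0.002
grip_force: 10.3
```

```bash
python3 -m crank '[[0,-0.03,0.043,0.01,0],[0,-0.03,0.043,0.3,0],[0,-0.03,0.043,0.6,0],[0,-0.03,0.043,0.9,0],[0.5,-0.03,0.25,0.9,0.02]]'; python3 -m crank '[[1,0,1,0,0.13],[1,0,1,0,0.13],[1,0,1,0,0.13],[1,0,1,0,0.13],[1,0,1,0,0.13]]';python3 -m crank '[[1,0.25,1,0,0],[1,0.25,1,0,0],[1,0.25,1,0,0],[1,0.25,1,0,0],[1,0.25,1,0,0]]'
python3 - <<'E'
from h import *
s=get_state();c,im=snap('wrist','w2.png');print(s['position'],s['tool_rot'])
cs,sd=snap('side','s3.png')
# walnut: dark brown low brightness low saturation vs table
def meas(c,im,z,lo,hi,pred,name):
    h=cv2.cvtColor(im,cv2.COLOR_RGB2HSV);m=cv2.inRange(h,np.array(lo),np.array(hi))
    m=cv2.morphologyEx(m,cv2.MORPH_OPEN,np.ones((3,3)))
    n,l,st,ce=cv2.connectedComponentsWithStats(m)
    p=proj(c,pred)[0];print(name,'pred px',p.round())
    for i in range(1,n):
        if st[i,4]>300 and np.linalg.norm(ce[i]-p)<90:
            ys,xs=np.where(l==i);P=ray(c,np.c_[xs,ys],z)[:,:2]*1000
            print(st[i],[np.round(v,1) for v in cv2.minAreaRect(P.astype(np.float32))])
meas(c,im,.018,(0,30,20),(25,190,110),[.668,.24,.018],'wal')
meas(c,im,.008,(0,0,150),(180,60,255),[.5696,.3201,.008],'alu')
v=np.vstack([cv2.resize(im,(400,300)),]);w=cv2.resize(sd[115:195,200:310],(400,300))
cv2.imwrite('pics/m.png',cv2.cvtColor(np.hstack([cv2.resize(im,(480,360)),cv2.resize(sd[115:195,190:310],(320,360))]),cv2.COLOR_RGB2BGR))
E
```

```text
time: 9.0
position: [0.5888, -0.1748, 0.2225]
tool_rot: [1.273, 2.858, -0.002]
ft_force: [-0.0, 1.0, -0.1]
grip_width: 0.056
grip_force: 0.0
time: 9.62
position: [0.5861, 0.0325, 0.2169]
tool_rot: [0.016, 3.139, 0.0]
ft_force: [0.7, -0.7, 0.2]
grip_width: 0.603
grip_force: 0.0
time: 10.25
position: [0.6356, 0.2327, 0.2162]
tool_rot: [0.021, 3.141, 0.002]
ft_force: [0.4, 0.7, -0.5]
grip_width: 0.997
grip_force: 0.0
[0.63556068 0.23266969 0.21616935] [2.11989691e-02 3.14114627e+00 1.98749611e-03]
wal pred px [257. 194.]
alu pred px [318. 117.]
[ 376    0   51  205 4096] [array([565.4, 421.2]), array([ 25.6, 247.7]), np.float64(88.7)]
[ 286   79   65   74 2336] [array([569.2, 320.6]), array([90.8, 40.9]), np.float64(39.9)]
```

View pics/m.png

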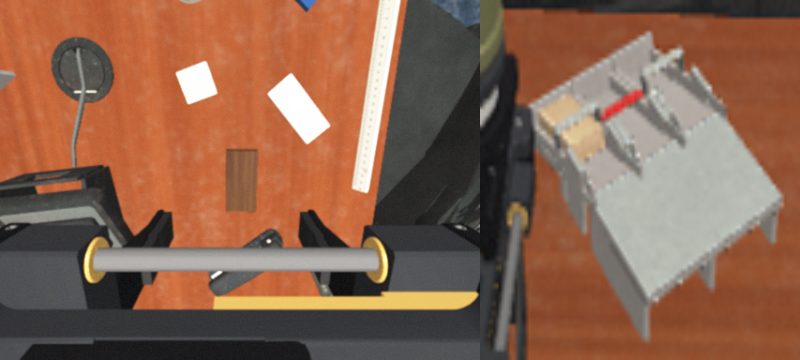

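Ash is home under its bar. Walnut is in the wrist view at (225..257, 149..212) of 480x360.

```bash
python3 - <<'E'
from h import *
c=cal('wrist');P=ray(c,np.array([(226.5,149.5),(256,149.5),(257,212),(225.5,211.5)])*512/480,.018)
print(P.round(4),P.mean(0))
im=cv2.cvtColor(cv2.imread('pics/w2.png'),cv2.COLOR_BGR2HSV)
m=((im[:,:,2]<130)*255).astype(np.uint8);m[:150]=0;m[235:]=0;m[:,:225]=0;m[:,290:]=0
ys,xs=np.where(m>0);P=ray(c,np.c_[xs,ys],.018)[:,:2]*1000;print(len(P),cv2.minAreaRect(P.astype(np.float32)))
E
```

```text
[[0.6217 0.2165 0.018 ]
 [0.6225 0.2576 0.018 ]
 [0.7172 0.2594 0.018 ]
 [0.7155 0.2122 0.018 ]] [0.66923119 0.23643631 0.018     ]
220 ((665.27783203125, 236.0283966064453), (40.487937927246094, 87.73500061035156), 88.31598663330078)
```

```bash
python3 -m crank '[[1,0,0.025,-0.3,0],[1,0,0.025,-0.6,0],[1,0,0.025,-0.85,0],[1,0,0.025,-0.95,0]]' 30; python3 -m crank '[[1,0,0,-0.1,0],[0.3,0,0,-0.1,0],[0.3,0,0,-0.1,0],[0.3,0,0,-0.1,0],[0.3,0,0,-0.1,0]]';python3 -m crank '[[0.3,0,0,0,0],[0.3,0,0,0,0],[0.3,0,0,0.2,0],[0.3,0,0,0.5,0],[0.3,0,0,0.8,0]]'
```

```text
time: 10.85
position: [0.6347, 0.2315, 0.0234]
tool_rot: [-0.031, -3.138, 0.005]
ft_force: [-0.7, -0.2, -0.1]
grip_width: 0.998
grip_force: 0.0
time: 11.48
position: [0.6362, 0.2357, 0.0076]
tool_rot: [0.026, 3.14, 0.001]
ft_force: [0.1, 0.3, -0.6]
grip_width: 0.635
grip_force: 0.3
time: 12.1
position: [0.6353, 0.2347, 0.1675]
tool_rot: [-0.027, -3.14, 0.001]
ft_force: [0.6, -0.7, -0.3]
grip_width: 0.518
grip_force: 29.6
```

```bash
python3 -m crank '[[0.3,-0.25,-0.25,0.25,-0.03],[0.3,-0.5,-0.6,0.25,-0.06],[0.3,-0.5,-1,0.25,-0.1],[0.3,-0.5,-1,0.25,-0.1],[0.3,-0.5,-1,0.25,-0.1]]'; python3 -m crank '[[0.3,-0.47,-1,0,-0.05],[0.3,-0.47,-1,0,-0.05],[0.3,-0.47,-1,0,-0.05],[0.3,-0.47,-1,-0.1,-0.05],[0.3,-0.47,-1,-0.2,-0.05]]';
```

```text
time: 12.72
position: [0.535, 0.0287, 0.2164]
tool_rot: [1.011, 2.974, -0.006]
ft_force: [0.9, 0.7, -1.3]
grip_width: 0.517
grip_force: 29.6
time: 13.35
position: [0.4405, -0.1672, 0.1759]
tool_rot: [1.456, 2.784, -0.002]
ft_force: [0.6, 0.3, -1.5]
grip_width: 0.518
grip_force: 29.6
```

```bash
python3 -m crank '[[0.3,-0.123,-0.133,-0.1,0],[0.3,-0.123,-0.133,-0.4,0],[0.3,-0.123,-0.133,-0.595,0],[0.3,-0.123,-0.133,-0.595,0]]'; python3 -m crank '[[0.3,0.04,-0.057,0,0],[0.3,0.08,-0.115,0,0],[0.3,0.121,-0.172,0,0],[0.3,0.121,-0.172,-0.018,0],[0.3,0.121,-0.172,-0.018,0]]'
```

```text
time: 13.85
position: [0.4155, -0.1892, 0.0554]
tool_rot: [-1.444, -2.784, -0.002]
ft_force: [-0.3, -0.2, 0.4]
grip_width: 0.516
grip_force: 29.7
time: 14.48
position: [0.4415, -0.2258, 0.054]
tool_rot: [1.45, 2.786, 0.0]
ft_force: [-0.6, -1.2, -1.1]
grip_width: 0.512
grip_force: 29.7
```

```bash
python3 -m crank '[[0.62,0,0,0,0],[0.62,0,0,0,0],[0.62,0,0,0,0],[0.62,0,0,0.1,0],[0.7,-0.115,0.163,0.3,0]]';  python3 -m crank '[[0,0,0,0,0],[0,0,0,-0.1,0],[0,0,0,-0.2,0],[0,0,0,-0.335,0],[0,0,0,-0.335,0]]'
python3 - <<'E'
from h import *
c,im=snap('side','s4.png');cv2.imwrite('pics/s4b.png',cv2.resize(im[115:195,200:310,::-1],(800,582),interpolation=cv2.INTER_CUBIC))
E
```

```text
time: 15.1
position: [0.418, -0.1935, 0.1135]
tool_rot: [-1.452, -2.783, -0.003]
ft_force: [-0.1, 0.6, 1.5]
grip_width: 0.666
grip_force: 0.0
time: 15.72
position: [0.4192, -0.1934, 0.0467]
tool_rot: [1.449, 2.787, 0.001]
ft_force: [-1.1, -0.2, 3.4]
grip_width: 0.218
grip_force: 2.4
```

View pics/s4b.png

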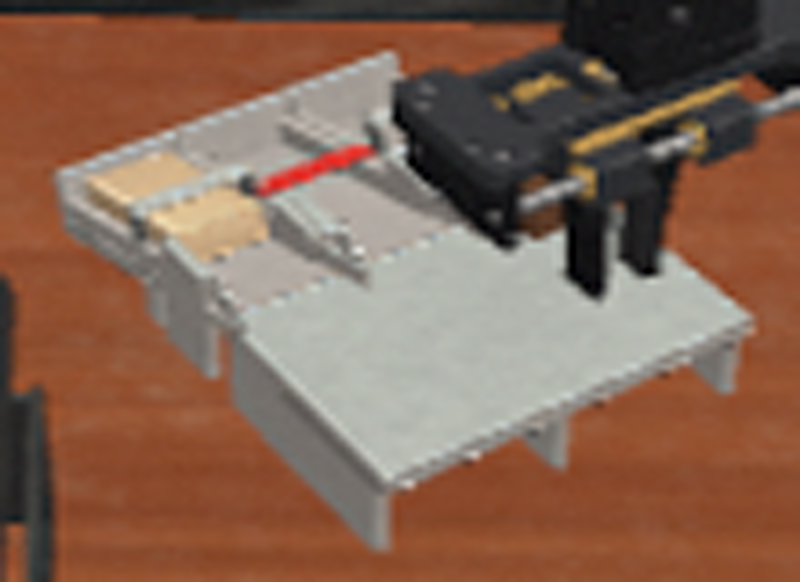

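Ash is home and walnut is in lane_b. I repeat the push there.

```bash
python3 -m crank '[[0,0.021,-0.047,0.012,0],[0,0.05,-0.088,0.012,0],[0,0.078,-0.129,0.012,0],[0,0.102,-0.161,0.012,0],[0,0.072,-0.12,0.012,0]]'; python3 -m crank '[[0,0,0,0,0],[0,0.043,-0.061,0,0],[0,0.072,-0.102,0,0],[0,0.101,-0.143,0,0],[0,0.115,-0.163,0,0]]'; python3 -m crank '[[0,0.029,-0.041,-0.008,0],[0,0.058,-0.082,-0.02,0],[0,0.086,-0.123,-0.033,0],[0,0.101,-0.143,-0.038,0],[0,0.115,-0.163,-0.045,0]]'
```

```text
time: 16.4
position: [0.4332, -0.2176, 0.0493]
tool_rot: [1.451, 2.786, 0.001]
ft_force: [-0.7, 0.7, -0.4]
grip_width: 0.001
grip_force: 0.0
time: 17.02
position: [0.4561, -0.2504, 0.0493]
tool_rot: [1.451, 2.787, 0.001]
ft_force: [0.4, 0.7, 0.0]
grip_width: 0.007
grip_force: 0.1
time: 17.65
position: [0.4788, -0.2823, 0.0402]
tool_rot: [-1.45, -2.787, -0.0]
ft_force: [0.0, 0.8, 0.3]
grip_width: 0.007
grip_force: 0.3
```

```bash
python3 -m crank '[[0,0.0145,-0.0205,-0.006,0],[0,0.0145,-0.0205,-0.006,0]]'|grep -E 'pos|ft';for i in 1; do python3 -m crank '[[0,0.006,-0.008,-0.002,0],[0,0.006,-0.008,-0.002,0]]'|grep -E 'pos|ft';done; python3 -m crank '[[0,0.006,-0.008,-0.002,0],[0,0.006,-0.008,-0.002,0]]'|grep -E 'pos|ft';python3 -m crank '[[0,0.006,-0.008,-0.002,0],[0,0.006,-0.008,-0.002,0]]'|grep -E 'pos|ft'
```

```text
position: [0.4817, -0.2866, 0.0391]
ft_force: [-0.1, 0.5, 0.5]
position: [0.4828, -0.2879, 0.0388]
ft_force: [-0.1, -0.3, 0.5]
position: [0.4835, -0.2888, 0.0384]
ft_force: [-3.1, 2.1, 3.1]
position: [0.4837, -0.2891, 0.0382]
ft_force: [-7.0, 6.1, 9.9]
```

```bash
python3 -m crank '[[0,-0.03,0.043,0.01,0],[0,-0.03,0.043,0.3,0],[0,-0.03,0.043,0.6,0],[0,-0.03,0.043,0.9,0],[0.5,-0.03,0.3,0.9,-0.02]]'|grep pos; python3 -m crank '[[1,0.2,1,0,-0.12],[1,0.2,1,0,-0.12],[1,0.2,1,0,-0.12],[1,0.2,1,0,-0.12],[1,0.2,1,0,-0.12]]' |grep pos;python3 -m crank '[[1,0.25,1,0,-0.097],[1,0.25,1,0,-0.097],[1,0.25,1,0,-0.097],[1,0.25,1,0,-0.097],[1,0.25,1,0,-0.097]]'; python3 - <<'E'
from h import *
cs,sd=snap('side','s5.png');cv2.imwrite('pics/s5b.png',cv2.resize(sd[115:195,200:310,::-1],(800,582),interpolation=cv2.INTER_CUBIC))
c=cal('scene')
E
```

```text
position: [0.4818, -0.2361, 0.2235]
position: [0.5199, -0.027, 0.2184]
time: 20.52
position: [0.5686, 0.1746, 0.218]
tool_rot: [-2.948, -1.077, -0.003]
ft_force: [0.3, -0.0, 0.6]
grip_width: 0.998
grip_force: 0.0
```

```bash
python3 -m crank '[[1,0.128,0.4,0,0],[1,0.128,0.834,0,0],[1,0.128,0.834,0,0],[1,0.128,0.834,-0.2,0],[1,0.128,0.834,-0.2,0]]'; python3 - <<'E'
from h import *
print(get_state()['position'])
c,im=snap('wrist','w3.png');h=cv2.cvtColor(im,cv2.COLOR_RGB2HSV);m=cv2.inRange(h,(0,0,150),(180,60,255))
n,l,st,ce=cv2.connectedComponentsWithStats(m);print(proj(c,[.5692,.3206,.008]))
for i in range(1,n):
    if 600<st[i,4]<9000:
        ys,xs=np.where(l==i);print(st[i],cv2.minAreaRect((ray(c,np.c_[xs,ys],.008)[:,:2]*1000).astype(np.float32)))
E
```

```text
time: 21.2
position: [0.594, 0.3325, 0.1744]
tool_rot: [2.952, 1.065, -0.009]
ft_force: [-0.6, -0.3, -0.3]
grip_width: 0.999
grip_force: 0.0
[0.59396638 0.33251377 0.17443399]
[[245.84958088 196.58954266]]
[  91   53  159  188 4947] ((541.4996948242188, 424.4301452636719), (24.505353927612305, 292.19268798828125), 88.72322082519531)
[ 229  160   34   70 2284] ((569.5219116210938, 321.7012634277344), (90.21271514892578, 40.533206939697266), 39.06642532348633)
[ 61 162  24  77 607] ((427.3907775878906, 483.7030944824219), (103.37554931640625, 23.4176025390625), 25.12616729736328)
[  99  274  306   21 4310] ((475.0478210449219, 233.97393798828125), (31.864479064941406, 420.31854248046875), 39.7801399230957)
```

```bash
python3 -m crank '[[1,0,0,-0.3,0],[1,0,0,-0.6,0],[1,0,0,-0.72,0],[1,0,0,-0.72,0],[1,0,0,-0.72,0]]' 40
```

```text
time: 21.88
position: [0.5968, 0.3367, 0.0373]
tool_rot: [-2.954, -1.066, -0.008]
ft_force: [-0.0, 0.5, 0.1]
grip_width: 1.0
grip_force: 0.0
```

```bash
python3 -m crank '[[1,0,0,0,0],[1,0,0,0,0]]' 40
```

```text
time: 22.12
position: [0.5956, 0.3363, 0.0356]
tool_rot: [-2.955, -1.067, -0.004]
ft_force: [0.3, -1.0, 0.1]
grip_width: 0.997
grip_force: 0.0
```

```bash
python3 -m crank '[[1,-0.003,0.03,-0.08,0],[1,-0.003,0.03,-0.16,0],[1,-0.003,0.03,-0.16,0],[0.3,-0.003,0.03,-0.16,0],[0.3,-0.003,0.03,-0.16,0]]' 40; python3 -m crank '[[0.3,0,0,0,0],[0.3,0,0,0,0],[0.3,0,0,0,0]]'
```

```text
time: 22.75
position: [0.5937, 0.3413, 0.0011]
tool_rot: [2.954, 1.067, -0.002]
ft_force: [0.3, 1.0, 0.4]
grip_width: 0.853
grip_force: 0.0
time: 23.12
position: [0.5942, 0.3416, 0.002]
tool_rot: [2.955, 1.067, 0.0]
ft_force: [-0.1, 0.2, 0.3]
grip_width: 0.515
grip_force: 0.0
```

```bash
python3 -m crank '[[0.3,0,0,0,0],[0.3,0,0,0,0],[0.3,0,0,0.3,0],[0.3,0,0,0.6,0],[0.3,0,0,0.95,0]]'; python3 -m crank '[[0.3,-0.2,-0.3,0.05,0.03],[0.3,-0.23,-0.6,0.05,0.06],[0.3,-0.23,-0.9,0.05,0.09],[0.3,-0.23,-0.9,0.05,0.12],[0.3,-0.23,-0.9,0.05,0.12]]';python3 -m crank '[[0.3,-0.2,-0.3,0,0.03],[0.3,-0.23,-0.6,0,0.06],[0.3,-0.23,-0.9,0,0.09],[0.3,-0.23,-0.9,0,0.1175],[0.3,-0.23,-0.9,0,0.1175]]'
```

```text
time: 23.75
position: [0.5938, 0.3414, 0.1859]
tool_rot: [2.955, 1.067, -0.001]
ft_force: [1.1, 0.0, -1.1]
grip_width: 0.447
grip_force: 40.0
time: 24.38
position: [0.5484, 0.1598, 0.1944]
tool_rot: [2.358, 2.075, -0.001]
ft_force: [0.6, 0.9, -0.8]
grip_width: 0.453
grip_force: 40.0
time: 25.0
position: [0.5021, -0.0204, 0.1943]
tool_rot: [1.449, 2.787, -0.001]
ft_force: [-0.0, 1.4, -0.1]
grip_width: 0.451
grip_force: 40.0
```

```bash
python3 -m crank '[[0.3,-0.172,-0.677,0,0],[0.3,-0.172,-0.677,-0.2,0],[0.3,-0.172,-0.677,-0.45,0],[0.3,-0.172,-0.677,-0.65,0],[0.3,-0.172,-0.677,-0.65,0]]'; python3 -m crank '[[0.3,0,0,-0.04,0],[0.3,0,0,-0.04,0]]'
```

```text
time: 25.62
position: [0.4658, -0.151, 0.0618]
tool_rot: [-1.441, -2.784, -0.002]
ft_force: [-0.0, 0.6, -0.9]
grip_width: 0.447
grip_force: 40.0
time: 25.88
position: [0.4692, -0.1532, 0.0578]
tool_rot: [1.443, 2.788, 0.0]
ft_force: [0.3, -0.0, -0.2]
grip_width: 0.451
grip_force: 40.0
```

```bash
python3 -m crank '[[0.3,0.035,-0.06,-0.02,0],[0.3,0.075,-0.12,-0.02,0],[0.3,0.115,-0.183,-0.02,0],[0.3,0.115,-0.183,-0.035,0],[0.3,0.115,-0.183,-0.035,0]]'; python3 -m crank '[[0.58,0,0,0,0],[0.58,0,0,0,0],[0.58,0,0,0,0],[0.58,0,0,0.1,0],[0.7,-0.115,0.163,0.3,0]]';  python3 -m crank '[[0,0,0,0,0],[0,0,0,-0.1,0],[0,0,0,-0.2,0],[0,0,0,-0.3,0],[0,0,0,-0.3,0]]'
python3 - <<'E'
from h import *
c,im=snap('side','s6.png');cv2.imwrite('pics/s6b.png',cv2.resize(im[115:195,200:310,::-1],(800,582),interpolation=cv2.INTER_CUBIC))
E
```

```text
time: 26.5
position: [0.4904, -0.1901, 0.049]
tool_rot: [-1.445, -2.788, -0.0]
ft_force: [-0.2, -0.2, -0.3]
grip_width: 0.453
grip_force: 40.0
time: 27.12
position: [0.468, -0.1589, 0.1102]
tool_rot: [-1.449, -2.786, -0.004]
ft_force: [0.4, 0.5, 0.4]
grip_width: 0.634
grip_force: 0.0
time: 27.75
position: [0.4668, -0.1577, 0.0485]
tool_rot: [-1.444, -2.787, -0.0]
ft_force: [-0.1, -0.2, 0.6]
grip_width: 0.21
grip_force: 0.0
```

View pics/s6b.png

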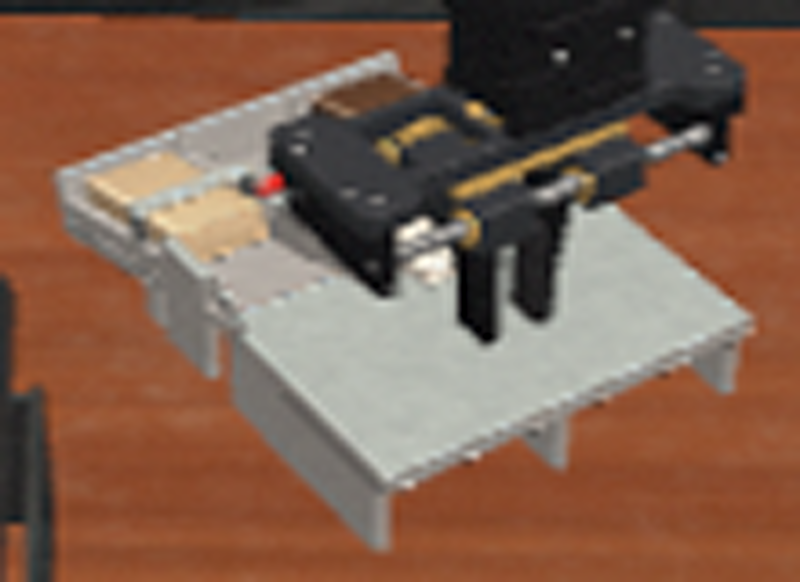

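```bash
python3 -m crank '[[0,0.034,-0.036,0,0],[0,0.065,-0.077,0,0],[0,0.093,-0.118,0,0],[0,0.117,-0.15,0,0],[0,0.08,-0.105,0,0]]'; python3 -m crank '[[0,0,0,0,0],[0,0.043,-0.061,-0.005,0],[0,0.072,-0.102,-0.007,0],[0,0.101,-0.143,-0.01,0],[0,0.115,-0.163,-0.01,0]]'
python3 - <<'E'
from h import *
s=get_state()['position'];print(s)
c,im=snap('side','s7.png')
O=np.array([.508,-.213]);d=np.array([.5764,-.8171]);l=np.array([.8171,.5764])
# predicted plate if tilted, rear at TCP+9.5
h=cv2.cvtColor(im,cv2.COLOR_RGB2HSV)
m=cv2.inRange(h,(0,120,120),(5,255,255))|cv2.inRange(h,(175,120,120),(180,255,255))
m[:,:235]=0;m[:,255:]=0;m[:130]=0;m[145:]=0;print('red px',int((m>0).sum()))
for r in range(128,156): print(r,' '.join('%3d'%v for v in im[r,232:264,2]))
for x in range(0,110,15):
    for name,z in (('floor',.046-.2493*x/1000),):
        P=np.r_[O+d*x/1000,z];print(x,proj(c,P).round(1))
E
```

```text
time: 28.42
position: [0.4843, -0.1795, 0.0495]
tool_rot: [1.448, 2.788, 0.001]
ft_force: [0.4, -0.2, 0.6]
grip_width: 0.005
grip_force: 0.0
time: 29.05
position: [0.5072, -0.2121, 0.0473]
tool_rot: [-1.447, -2.789, -0.001]
ft_force: [0.6, 0.7, 0.1]
grip_width: 0.007
grip_force: 0.1
[ 0.5071819  -0.21210618  0.0472742 ]
red px 0
128  63  64  62  63  62  63  65  62  62  61  61  61  68  67  51  51  49  49  49  48  53  62  70  82  82  82  79  69  60  37  49  63
129  65  63  60  58  64  65  61  63  65  63  65  62  60  53  49  49  50  47  45  58  75  82  81  79  72  70  63  62  62  53  62  84
130  49  65  81  80  58  61  59  57  63  60  64  61  51  47  47  44  44  40  40  49  66  73  70  64  63  62  62  62  67  73 126 157
131  37  50  63  64  63  74 135 152  56  62  62  61  60  55  28  32  36  37  35  39  44  57  63  62  62  64  73  72  68  61  81 112
132  34  37  47  61  65  65  73  77  67  73  65  69 130 171 109  42  33  37  36  45  65  65  52  68  73  71  62  49  50  48  51  58
133  26  34  40  43  56  67  62  62  61  51  45  56 112 156 172 160  72  24  33  48  72  84  79  52  51  52  
[... 2376 characters left out ...]
78 180 179 178 179 177
152 167 166 164 162 165 163 165 164 164 165 166 164 165 151 126 113 102 110 140 172 178 178 177 179 180 179 175 171 173 177 178 176
153 164 162 164 165 165 166 164 163 163 162 163 153 159 188 175 166 135 107 141 172 178 179 179 178 176 175 176 178 179 176 176 175
154 161 164 165 164 165 166 163 164 161 158 185 195 175 179 177 178 177 163 152 171 177 177 177 176 177 176 177 178 176 177 176 176
155 165 162 161 163 163 163 151 159 187 178 179 182 180 179 178 179 180 179 179 179 177 178 180 180 178 180 178 178 177 176 176 175
0 [[256.5 149. ]]
15 [[253.9 147.6]]
30 [[251.4 146.3]]
45 [[249. 145.]]
60 [[246.6 143.7]]
75 [[244.2 142.4]]
90 [[241.9 141.2]]
105 [[239.6 139.9]]
```

```bash
python3 -m crank '[[0,-0.06,0.082,0,0],[0,-0.06,0.082,0.3,0],[0,-0.06,0.082,0.6,0],[0,-0.2,0.282,0.9,0],[0,-0.3,0.482,0.9,0]]' |grep pos
python3 - <<'E'
from h import *
O=np.array([.508,-.213]);d=np.array([.5764,-.8171])
for n in ['side','scene']:
    c,im=snap(n,n+'8.png');h=cv2.cvtColor(im,cv2.COLOR_RGB2HSV)
    red=cv2.inRange(h,(0,150,120),(4,255,255))|cv2.inRange(h,(174,150,120),(180,255,255))
    u,v=proj(c,np.r_[O+d*.08,.044])[0].astype(int);w=np.zeros_like(red);w[v-15:v+15,u-20:u+20]=255
    ys,xs=np.where((red&w)>0);print(n,'red',len(xs),xs.min() if len(xs) else 0,xs.max() if len(xs) else 0,u,v)
    m=cv2.inRange(h,(0,0,190),(180,40,255));w[:]=0;w[v-25:v+35,u-30:u+30]=255
    k,l,st,ce=cv2.connectedComponentsWithStats(m&w)
    for i in range(1,k):
        if st[i,4]>60:
            ct=max(cv2.findContours((l==i).astype(np.uint8),0,2)[0],key=cv2.contourArea)
            print(st[i],ce[i].round(1),cv2.approxPolyDP(ct,2,True)[:,0].tolist())
    for nm,tz in (('tilt',1),('level',0)):
        P=[]
        for x in (9.5,9.5+90):
            for y in (20,-20):
                z=46-.2493*x+8.2 if tz else 54
                P.append(np.r_[O+d*x/1000+np.array([.8171,.5764])*y/1000,z/1000])
        print(nm,proj(c,np.array(P)).round(1).tolist())
E
```

```text
position: [0.4485, -0.1148, 0.2309]
side red 29 236 250 243 137
[241 138  19  12 121] [249.6 143.1] [[241, 140], [249, 149], [259, 145], [248, 138]]
tilt [[249.8, 148.1], [260.0, 144.1], [235.4, 140.3], [245.3, 136.6]]
level [[249.7, 147.6], [260.0, 143.6], [235.2, 134.3], [245.2, 130.7]]
scene red 0 0 0 314 161
[305 150  39  18 258] [321.8 157.7] [[307, 150], [309, 152], [305, 158], [340, 167], [342, 157], [333, 156], [342, 159], [340, 164], [327, 160], [331, 155]]
[ 284  159   57   37 1565] [308.3 180.2] [[286, 159], [284, 195], [333, 195], [340, 169], [334, 175], [324, 172], [324, 167], [304, 162], [299, 167], [289, 164]]
tilt [[304.6, 171.6], [316.0, 174.3], [310.4, 160.3], [321.3, 162.8]]
level [[304.6, 171.1], [316.1, 173.8], [311.1, 155.1], [322.1, 157.5]]
```

```bash
python3 - <<'E'
import cv2
for f in ('side0','side8'):
    im=cv2.imread('pics/%s.png'%f)
    print(f)
    for r in range(129,151): print(r,' '.join(('R%02d'%(v[2]//10) if v[2]>1.6*v[1] else '%3d'%v[2]) for v in im[r,230:264]))
E
```

```text
side0
129 R14 146 154 171 184 173 166 169 165 152 144 164 163 161 162 163 162 165 163 161 160 164 171 178 185 193 195 185 192 189 141 157 185 162
130 167 181 173 163 163 162 165 165 165 148 143 175 175 164 164 162 160 160 161 156 151 183 193 196 186 191 200 152 107 117 111 116 123 126
131 166 163 161 161 161 162 163 166 172 183 171 167 180 178 170 165 162 166 172 160 142 171 185 179 160 151 180 176 166 145 120 110 111 114
132 161 160 161 161 161 162 164 161 137 129 170 190 172 165 182 189 175 172 173 155  97 109 163 181 176 175 178 178 178 178 161 126 129 131
133 160 159 161 162 159 163 162 164 147 110 115 132 168 187 170 163 182 192 178 168 120  73 122 166 179 179 177 177 180 178 179 179 181 165
134 160 162 165 164 159 160 161 163 150 117 108 110 114 129 166 185 168 162 177 189 151  65 106 153 181 161 151 179 179 177 178 180 181 182
135 163 163 162 160 159 160 169 172 174 166 143 115 106 108 106 135 181 R20 R22 R23 R20 R10  97 153 208 227 181 171 168 179 180 179 179 182
136 162 159 163 165 170 173 173 172 175 176 175 169 143 132 R18 R22 R22 R22 R22 R20 R18 167 142 170 192 174 160 18
[... 4371 characters left out ...]

146 208 207 207 205 200 208 196 109 115 114 109 135 178 173 177 195 176 206 233 240 235 235 235 229 222 222 230 232 190 182 180 177 189 179
147 203 200 199 196 193 211 204 121 112 113 114 114 148 169 143 146 126 124 175 198 228 225 220 217 207 169 143 184 164 156 184 181 184 184
148 196 192 193 191 168 154 183 172 150 124 114 115 125 134 153 167 133 118 155 180 205 228 231 187 179 176 174 196 201 175 180 181 182 183
149 212 224 186 185 181 179 182 181 181 169 133 113 115 118 120 150 169 122 179 228 151 140 185 166 155 183 181 183 184 181 181 180 179 178
150 140 183 181 182 182 181 179 178 179 180 178 161 121 113 113 116 127 139 133 136 180 174 193 200 179 181 180 182 182 180 180 181 179 180
```

The red bar is still fully visible in front of the plate, and the plate's edges fit the tilted pose. It is on the slope with its nose at the bar. I resume pushing.

```bash
python3 -m crank '[[0,0.265,-0.433,0,0],[0,0.265,-0.433,-0.2,0],[0,0.265,-0.433,-0.5,0],[0,0.265,-0.433,-0.8,0],[0,0.265,-0.433,-0.9,0]]'; python3 -m crank '[[0,0,0,0.003,0],[0,0.035,-0.049,0.003,0],[0,0.064,-0.09,-0.009,0],[0,0.093,-0.131,-0.022,0],[0,0.1,-0.142,-0.025,0]]'
```

```text
time: 30.45
position: [0.496, -0.2004, 0.0461]
tool_rot: [-1.441, -2.78, 0.003]
ft_force: [-39.3, 11.4, 115.0]
grip_width: 0.007
grip_force: 57.8
time: 31.08
position: [0.5208, -0.2302, 0.0435]
tool_rot: [1.447, 2.789, 0.002]
ft_force: [-3.6, 3.8, 10.6]
grip_width: 0.003
grip_force: 4.4
```

```bash
python3 -m crank '[[0,0,0,0.004,0],[0,0.014,-0.02,-0.002,0],[0,0.029,-0.041,-0.0085,0],[0,0.043,-0.061,-0.0145,0],[0,0.043,-0.061,-0.0145,0]]'
```

```text
time: 31.7
position: [0.5291, -0.2428, 0.0399]
tool_rot: [1.446, 2.788, 0.0]
ft_force: [-0.2, 0.8, 4.5]
grip_width: 0.001
grip_force: 2.0
```

```bash
python3 -m crank '[[0,0.007,-0.01,-0.002,0],[0,0.0145,-0.0205,-0.005,0],[0,0.0145,-0.0205,-0.005,0]]'; python3 -m crank '[[0,0.007,-0.01,-0.003,0],[0,0.0145,-0.0205,-0.006,0],[0,0.0145,-0.0205,-0.006,0]]'
python3 - <<'E'
import sys;from h import *
c,im=snap('side','s9.png');print('s9')
for r in range(128,146): print(r,' '.join(('R%02d'%(v[0]//10) if v[0]>1.6*v[1] else '%3d'%v[0]) for v in im[r,225:258]))
E
```

```text
time: 32.08
position: [0.5316, -0.2463, 0.0388]
tool_rot: [1.445, 2.789, 0.0]
ft_force: [-0.6, 1.6, 5.3]
grip_width: 0.003
grip_force: 2.4
time: 32.45
position: [0.5345, -0.2504, 0.0376]
tool_rot: [1.446, 2.789, 0.0]
ft_force: [-0.7, 1.3, 5.2]
grip_width: 0.005
grip_force: 2.3
s9
128  34  37  51  62  62  71  72  60  48  39  69 150 195 166 105  21  31  42 104 171 165  51  65  61  47  45  46  42  40  68  97  72  37
129  26  38  38  40  47  51  47  44  40  34  86 151 173 172 148  81  29  59  96 137 164 147  42  44  44  45  46  44  39  74  99  59  68
130  20  22  32  39  41  45  41  31  68 131 167 168 170 155 119 124 134 164 168 120 141 127  36  44  46  45  45  46  37  93 178 195 117
131  21  20  24  32  35  39  26  35 113 169 170 160 136 128 150 165 131 106  96  82 116 121  39  42  46  47  41  33  27  67 113 118 106
132  16  17  24  21  23  22  20  38 100 141 136 149 180 152 101 107 112 111  94  39  64  52  45  43  46  52  37  20  29  76 108 105 108
133   4  15  18  18  18  26  22  32 130 192 155 104  94 110 133 109 121 171 161   8  25  30  31  26  35  43  39  21  34  91 121 106 107
134
[... 928 characters left out ...]
  94 119 114 108 136
141 181 189 200 197 213 215 214 189 107  75 R13 R18 R16 172 202 180 192 227 240 210  50  11  18  22  36  40  34  43  89 117 115 114 117
142 178 183 221 219 220 219 217 214 212 196 153 141 177 194 173 170 178 196 230 211  47  13  16  19  30  42  33  64 122 136 113 114 116
143 222 220 222 221 221 222 221 221 217 211 193 152 136 152 191 174 175 185 197 200 130   3  17  22  28  40  32  62 141 184 166 133 113
144 224 223 221 219 222 220 213 208 207 209 191 153 137 108 147 192 175 175 192 192 180 108  11  15  25  34  24  85 157 183 180 178 167
145 223 222 222 214 207 211 208 209 211 209 199 164 111 112 110 146 190 171 172 192 189 157  70  38  64 104 137 179 181 182 180 180 180
```

The plate shows on both sides of the red bar, so it has passed under. Only the last few millimetres remain.

```bash
python3 -m crank '[[0,0.006,-0.008,-0.0025,0],[0,0.006,-0.008,-0.0025,0]]'|grep -E 'pos|ft';python3 -m crank '[[0,0.006,-0.008,-0.0025,0],[0,0.006,-0.008,-0.0025,0]]'|grep -E 'pos|ft';python3 -m crank '[[0,0.006,-0.008,-0.0025,0],[0,0.006,-0.008,-0.0025,0]]'|grep -E 'pos|ft'
```

```text
position: [0.5355, -0.2519, 0.0371]
ft_force: [-1.6, 2.3, 5.5]
position: [0.5365, -0.2531, 0.0367]
ft_force: [-2.1, 2.6, 6.7]
position: [0.5366, -0.2533, 0.0366]
ft_force: [-6.8, 6.0, 13.2]
```

```bash
python3 -m crank '[[0,0.006,-0.008,0,0],[0,0.006,-0.008,0,0]]'|grep -E 'pos|ft';python3 -m crank '[[0,-0.03,0.043,0.02,0],[0,-0.03,0.043,0.3,0],[0,-0.06,0.082,0.6,0],[0,-0.2,0.282,0.9,0],[0,-0.3,0.482,0.9,0]]' |grep -E 'pos|ft'
python3 - <<'E'
from h import *
O=np.array([.508,-.213]);d=np.array([.5764,-.8171]);l=np.array([.8171,.5764])
c,im=snap('side','s10.png')
for r in range(128,146): print(r,' '.join(('R%02d'%(v[0]//10) if v[0]>1.6*v[1] else '%3d'%v[0]) for v in im[r,225:258]))
def P(x,y,h): return np.r_[O+d*x/1000+l*y/1000,(46-.2493*x+h)/1000]
print('plate home rear top',proj(c,np.array([P(60,20,8.2),P(60,-20,8.2)])).round(1).tolist(),'front',proj(c,np.array([P(147,20,8.2),P(147,-20,8.2)])).round(1).tolist())
print('ash/wal home rear top',proj(c,np.array([P(60.6,86,18.5),P(60.6,42,18.5),P(60.6,-42,18.5),P(60.6,-86,18.5)])).round(1).tolist())
h=cv2.cvtColor(im,cv2.COLOR_RGB2HSV)
for nm,lo,hi in (('ash',(10,60,140),(30,160,255)),('wal',(3,60,40),(22,200,125))):
    m=cv2.inRange(h,lo,hi);w=np.zeros_like(m);w[118:152,205:275]=255;k,lb,st,ce=cv2.connectedComponentsWithStats(m&w)
    print(nm,[(st[i].tolist(),ce[i].round(1).tolist()) for i in range(1,k) if st[i,4]>15])
    if nm=='ash':
        for i in range(1,k):
            if st[i,4]>40: print(cv2.approxPolyDP(max(cv2.findContours((lb==i).astype(np.uint8),0,2)[0],key=len),1.2,True)[:,0].tolist())
m=cv2.absdiff(cv2.imread('pics/side0.png')[240:330,210:310],im[240:330,210:310,::-1]).max(2);print('bystander diff px',int((m>40)[:, :].sum()),np.argwhere(m>40)[:5].tolist())
cv2.imwrite('pics/s10c.png',im[:,:,::-1])
E
```

```text
position: [0.5367, -0.2533, 0.0365]
ft_force: [-9.0, 8.7, 17.4]
position: [0.4804, -0.1614, 0.2189]
ft_force: [0.3, 0.8, 1.0]
128 R14 R14 R14 R14 R14 R14 R14 R14 R14 R14 161 181 188 174 164 157 158 159 169 128 106  98  99 100  98  98  97 100  99 R09 112 160 190
129 R14 R14 R14 R14 R14 R14 146 155 171 187 174 169 169 167 154 144 167 139  75 112 144 129 106 101  98 101 R09 116 151 175 195 199 191
130 R14 R14 R14 147 155 169 182 175 166 165 164 166 167 164 151 144 179 154  68 R05  76 117 148 132 110 125 172 196 201 191 198 196 123
131 R14 148 167 183 179 167 164 166 162 162 163 166 165 172 183 172 170 184 170 127  71 R05  76 116 140 138 176 192 172 130 109 115 103
132 174 178 171 164 165 161 162 162 162 160 162 159 163 143 123 167 192 173 166 184 182 127  71 R06  67  69 116 146 118 102 102 105 107
133 165 165 166 164 161 161 161 161 160 158 171 205 227 219 177 127 124 166 188 173 166 186 184 128  70  55  80 112 136 143 117 105 106
134 171 166 164 165 163 160 157 173 212 230 226 228 231 231 233 225 180 125 123 165 187 172 164 178 180 127  69  87  75  92 118 108 103
135 162 164 165 163 17
[... 1384 characters left out ...]
9 164 113 113 110 146 188 171 171 191 185 166 153 181 179 179 177 178 179 182 180 182 179
plate home rear top [[241.5, 143.6], [251.5, 139.8]] front [[228.5, 136.5], [238.1, 133.0]]
ash/wal home rear top [[224.2, 147.5], [235.7, 143.2], [256.8, 135.2], [267.4, 131.2]]
ash [([212, 136, 16, 9, 64], [218.5, 139.3]), ([220, 141, 17, 10, 105], [228.8, 145.1])]
[[227, 138], [223, 136], [212, 139], [213, 143], [212, 142], [214, 141], [216, 143], [215, 144], [218, 141]]
[[220, 145], [227, 150], [236, 147], [235, 143], [232, 141], [228, 141]]
wal [([243, 125, 14, 9, 56], [249.5, 128.2]), ([253, 127, 15, 11, 86], [260.9, 132.6])]
bystander diff px 641 [[46, 24], [46, 25], [47, 23], [47, 24], [47, 25]]
```

All three match the predicted home pixels: the plate's rear corner is at about (251,140) against (251.5,139.8) predicted. The arm is clear, so I hand in.

```bash
python3 -c "
from bench import close_job;print(close_job())"
```

```text
the job is handed in; nothing more can be done
None
```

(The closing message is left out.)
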